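# Slide a battery pack under the hold-down spring of a test cradle

## Robot

A 7-joint arm with a two-finger parallel gripper is mounted at the origin on the work surface. World frame = base frame: x ahead of the robot, y to its left, z up, the work surface at z = 0. Lengths are in mm, angles in rad, forces in N, time in s.
With the tool pointing down it reaches from about 425 to 925 mm from the base axis. Payload 6.8 kg.
Tool frame: the origin (TCP) lies at the very end of the fingers, on their centre line; the grasp point (between the pads) lies 19 mm behind it; z points along the fingers, y is the direction in which the jaws open and shut (so a half turn about z gives the same grasp; the last joint's range is limited). The gripper opens to 88 mm and grips with 3 to 60 N. Pads are 20 mm wide; open, the fingers measure 115 mm over their backs; the gripper's body (75 mm by 178 mm) begins 61 mm behind the grasp point.
Start: joints at [-1.378, 0.477, 0.022, 1.555, -0.011, 1.109, -0.083], TCP at [199.988, 644.711, 222.664] pointing down, gripper open.
Joint ranges: [-2.96, 2.96], [-0.34, 2.1], [-1.41, 1.46], [0.24, 2.44], [-1.37, 4.51], [0.17, 1.92], [-2.96, 2.96]. Speed limits (rad/s): [2.39, 2.39, 3.14, 3.14, 3.14, 3.14, 3.14].

## Interface

Orientations are given as [roll, pitch, yaw] about the fixed x, y, z axes, in that order (R = Rz(yaw) Ry(pitch) Rx(roll)).
In Python, from rig import monitor, imaging, order, finder gives the robot as it stands. The module is installed in compiled form; this text tells all that it offers.
- The arm moves only by the tool apply_moves, never from a script. Its argument "rows" is a list of rows, each a list of 7 numbers: the opening, from -1 (shut) to 1 (fully open), then the shift along the tool's x, y, z in mm, then the turn, a rotation vector about the tool's x, y, z in rad. In form: [[fingers, x, y, z, rx, ry, rz], ...]. A call has exactly 8 rows; each row is the pose to reach, as a shift and turn from the pose measured when the call began, along the tool's axes at that moment; what a row does not reach only later rows make up. A row lasts 1/12 s, in which the tool goes at most 41.7 mm and 7.16 degrees, less where a joint would pass 70% of its speed; a pose out of reach is approached as far as the arm can. A call with a gripper value outside its range is refused whole. The fingers move at their own pace and stop on an object; "squeeze" is the grip in N (left out, the last holds). Time passes only in rows, so rows that repeat a pose let the fingers close, or fill a call up. It gives the time, the measured TCP pose, the force and the opening at its end, in the units of the state.
- monitor.observe(): the state, without advancing time (a new reading comes with each control period).
- imaging.snapshot(name): name is "scene" or "top"; returns the picture (420x560x3 uint8, red, green, blue); there is no depth.
- imaging.camera_info(name): a dict with "K" (3x3 intrinsics, pixels), "distortion" ([k1, k2, p1, p2, k3] as OpenCV has them; the pictures are not rectified), "eye" and "attitude" of the camera in the world. Camera axes: x right, y down, z forward; pixel columns grow to the right and rows downward; lengths in mm; the calibration is good to about 2 mm. A picture is of the moment at which its call begins. camera_info takes no time and is no camera call.
- order.finish_job(): hands the job in, once; it reports no verdict.
Trained networks look in the newest picture that a camera, given by its name, has taken for a name from the list of things; names that differ only in an ending like _2 or _b are one class to them, and where a whole thing is asked for, a point or a joint stands for the part that bears it (a point fixed in the world has none). Each returns a list of dicts, best first, with "p" (0 to 1); they miss things now and then, are a little off and sometimes report something else, mostly with a low value. They report only what shows in the picture. A call takes as long as a camera call. They do not tell look-alikes from the thing itself.
- finder.boxes_of(target, camera): "position" ([x, y, z] in mm, in world coordinates, good to about 4 mm: the middle of the surface that is visible of it).
- finder.regions_of(target, camera): "pixels" (420x560 bool, what is visible of it).
The state is a dict: "time_s": time; "joints": joint angles; "qvel": joint speeds; "tau": joint torques, N m; "position": TCP position; "ee_rot": TCP orientation; "force": force on the tool from outside, world axes, zero at the start; "moment": the same for the moment, N m; "gripper_width": opening from 0.0 (shut) to 1.0 (fully open).
Only numpy, scipy, OpenCV 4.12 (cv2) and the standard library are available. Lean on these libraries where they do the work, as an engineer would, in place of code of your own. Each camera call takes 0.05 s, during which the arm holds its last target.

## Task

Load the flat battery pack into the test cradle: with closed fingertips on the lower ledge at its rear, press it down hard onto the sprung bed and, keeping it down, slide it forward under the bridge and its leaf spring until it is fully home against the end stop; then let go and move clear. Do not lift or tip up the pack, and leave the things around the cradle where they are.

Things in the scene. Friction and masses are not known exactly. Their poses are not given: they have to be found in the camera images.
- cradle: Aluminium test cradle fixed to the bench, 242 x 114 mm in plan, an open channel along its x. Origin on the centre line at bench height, 77 mm before its far end, 165 mm ahead of its open rear end; +x is the direction in which the pack is slid home, z up. Side rails 30 mm high, 94 mm apart inside. End stop at the far end: face at x = 65 mm, top 36 mm high.
- pack: Loose battery pack, black plastic, about 0.28 kg, 130 (x) x 90 (y) mm, lying on the bed before the bridge. Origin: centre of its underside; x along the cradle's +x, z up. Front part (x = -24 to 65 mm) 20 mm thick; rear ledge (x = -65 to -24 mm) 12 mm thick, ending in an upright 8 mm step at x = -24 mm to push against. Home: origin at cradle x = 0, nose on the stop.
- ledge (a point): Middle of the top of the pack's rear ledge (pack frame x = -44.5, y = 0, z = 12 mm): the place to press. About 38 mm above the bench when the pack is free.
- nose (a point): Middle of the pack's front face (pack frame x = 65, z = 10 mm).
- bridge (a point): Middle of the underside of the rigid aluminium bridge across the channel (cradle x = -3, y = 0, z = 40 mm). Bridge: x = -10 to 4 mm, top 45 mm, screw heads to 48 mm. The free pack's front top is 46 mm high and hits it; pressed down 6 mm or more (8 is good) it passes under. At home the pack's step stops 14 mm short of the bridge, so the ledge stays open to above.
- stop (a point): Middle of the end stop's upper inner face (cradle frame x = 65, y = 0, z = 30 mm).
- bed (a joint): Sprung bed (grey plate under the pack, cradle x = -162 to 64 mm). 0 = up, its top 26 mm above the bench; grows as pressed down, in m, hard stop at 0.010; stays level. Spring: 6 N at 0 rising to 13 N at 0.010, of which pack and bed weigh about 3 N. With the pack home and let go, bridge and leaf keep it down at about 0.006.
- leaf (a joint): Bronze leaf spring, 40 mm wide, fixed to the far side of the bridge and sloping down 62 mm towards the stop, with an upturned tip. 0 = free (lowest point about 35 mm high), in rad, grows as the pack lifts it; about 0.1 with the pack home. It presses the pack with 2 to 5 N. Pressing down and sliding home takes 8 to 20 N along the channel (friction and drag).
- screwdriver: Bystander: black-handled screwdriver, 170 mm, lying beside the cradle on its +y side. Origin: underside of the middle.
- jar: Bystander: small clear jar, 48 mm across, 60 mm tall, standing beside the cradle on its -y side. Origin: centre of its underside.
- carton: Bystander: small carton 75 x 55 x 40 mm, beside the cradle near its open rear end, on its -y side. Origin: centre of its underside.
There are look-alikes about, which are no part of the job. There is more than one size of the pack; the one meant has the size given above.

How it is judged (in metres and radians):
On the way, in this order (a step that is already met when the one before it is completed fails the run):
1. the pack, pressed down by the fingers, is sliding under the bridge (x of pack in the frame of cradle above -0.065 m and value of joint bed above 0.005 m and contact force between the fingers and pack above 2 N), for 0.1 s.
2. the pack is home against the end stop (x of pack in the frame of cradle above -0.004 m), for 0.1 s.
At the end, for the whole second after the job is handed in: The pack lies at rest with its nose within 4 mm of the end stop, level within 0.06 rad, held down under the bridge (bed down more than 4 mm) with the leaf spring riding on it (lifted more than 0.04 rad) (x of pack in the frame of cradle between -0.004 and 0.004 m and value of joint bed above 0.004 m and value of joint leaf above 0.04 rad and angle between pack's own z axis and vertical below 0.06 rad and linear speed of pack below 0.01 m/s); the robot touches nothing.
It fails at once if the pack was lifted or tipped up (z of pack in the frame of cradle above 0.038 m or angle between pack's own z axis and vertical above 0.25 rad).
It fails at once if the screwdriver was disturbed (distance of screwdriver from where it was at the start of the episode above 0.025 m).
It fails at once if the jar was disturbed (distance of jar from where it was at the start of the episode above 0.025 m or angle between jar's own z axis and vertical above 0.6 rad).
It fails at once if the carton was disturbed (distance of carton from where it was at the start of the episode above 0.025 m or angle between carton's own z axis and vertical above 0.6 rad).
It also fails if it takes over 38 s, if anything falls off the work surface, if the arm or the gripper's body presses on something with over 40 N, if the wrist force passes 120 N, or if a joint passes its speed limit or range.

## Working session

There is one attempt and no reset: what is moved stays moved. The work goes in short steps, Python scripts to look and compute and a tool call to move; the robot and the scene stay as the last step left them, time stands still between calls to the robot, and variables do not carry over. Pictures are saved under pics/ and viewed, and the job is handed in when it is done.

Besides the shell and the picture viewer there is one more tool, called after "Request:" as name(argument=value, ...) on one line, values as JSON. apply_moves: Moves the arm, as the interface text tells. Its arguments: {"type":"object","properties":{"rows":{"type":"array","items":{"type":"array","items":{"type":"number"}}},"squeeze":{"type":"number"}},"required":["rows"]}

```bash
mkdir -p pics
cat > h.py <<'E'
import numpy as np, cv2
from rig import monitor, imaging, order, finder
def cam(n):
    c=imaging.camera_info(n); return c
def save(n,f,crop=None,s=1):
    im=imaging.snapshot(n)
    if crop: x0,y0,x1,y1=crop; o=im[y0:y1,x0:x1]
    else:o=im
    o=cv2.resize(o,None,fx=s,fy=s,interpolation=cv2.INTER_CUBIC)
    cv2.imwrite('pics/'+f,o[:,:,::-1]); return im
E
python3 - <<'E'
from h import *
for n in('scene','top'):
    save(n,n+'0.png',s=1.4); print(cam(n))
print(monitor.observe())
for t in('cradle','pack','bridge','stop','ledge','nose','screwdriver','jar','carton'):
    for n in ('top','scene'):
        for d in finder.boxes_of(t,n)[:4]: print(t,n,np.round(d['position'],1),round(d['p'],2))
E
```

```text
{'K': array([[412.31153539,   0.        , 281.54014822],
       [  0.        , 412.31153539, 207.81509619],
       [  0.        ,   0.        ,   1.        ]]), 'distortion': array([0.00040962, 0.        , 0.        , 0.        , 0.        ]), 'eye': array([1144.00728784, -268.25583699,  582.91259609]), 'attitude': array([-2.24283624,  0.02186555,  1.0380285 ])}
{'K': array([[495.88685608,   0.        , 280.39485631],
       [  0.        , 495.88685608, 205.27244461],
       [  0.        ,   0.        ,   1.        ]]), 'distortion': array([-0.07210928,  0.        ,  0.        ,  0.        ,  0.        ]), 'eye': array([525.20455641,  19.78368408, 960.0821352 ]), 'attitude': array([-3.11335473,  0.01289354, -1.58647484])}
{'time_s': 0.1, 'joints': array([-1.37810826,  0.47773356,  0.02235306,  1.55630208, -0.01150336,
        1.10931942, -0.08310858]), 'qvel': array([ 0.00052864,  0.00051008,  0.00050048, -0.00403516,  0.0002058 ,
        0.00053094,  0.00057564]), 'tau': array([ 4.42865188e-03, -5.84085882e+01,  1.53984010e+00, -2.73311627e+01,
       -5.42693515e-02,  1.30885461e-0
[... 763 characters left out ...]
2] 0.6
ledge top [362.8  13.8  14. ] 0.95
ledge top [542.6  40.   45.1] 0.9
ledge top [349.  207.2  23.9] 0.61
ledge scene [562.5  37.5  47.7] 0.84
ledge scene [366.9   9.5  15.9] 0.74
ledge scene [363.1 195.6  30. ] 0.69
nose top [363.7  17.1  10.9] 0.83
nose top [344.1 204.2  28.6] 0.7
nose top [638.8   9.9  24.2] 0.7
nose top [632.6   3.8  28.8] 0.63
nose scene [362.2 199.2  27.4] 0.76
nose scene [364.5   7.2  17.5] 0.7
nose scene [562.3  33.8  45. ] 0.66
screwdriver top [590.6 149.6  24.4] 0.96
screwdriver scene [603.  139.   20.7] 0.63
jar scene [ 600.4 -118.1   39.7] 0.94
carton top [ 472.9 -118.7   41.3] 0.61
carton top [638.3   3.5  29.9] 0.31
carton scene [ 497.7 -123.1   37. ] 0.82
```

View pics/top0.png

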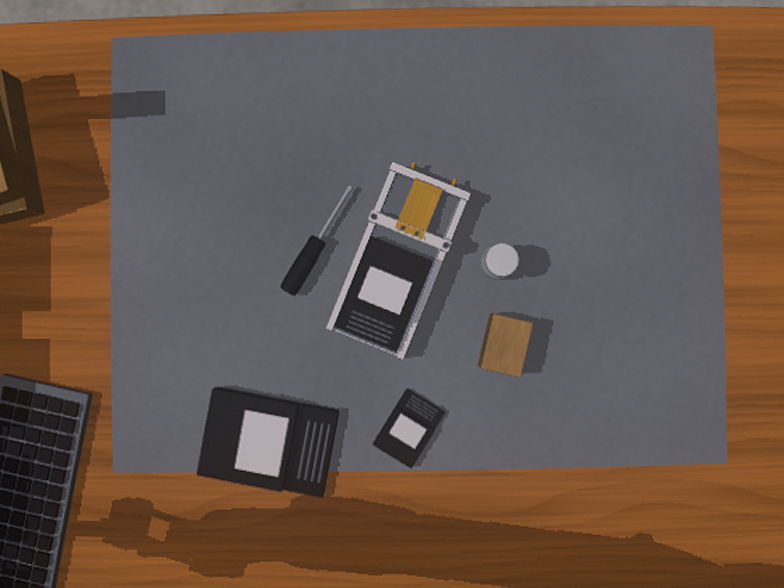

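View pics/scene0.png

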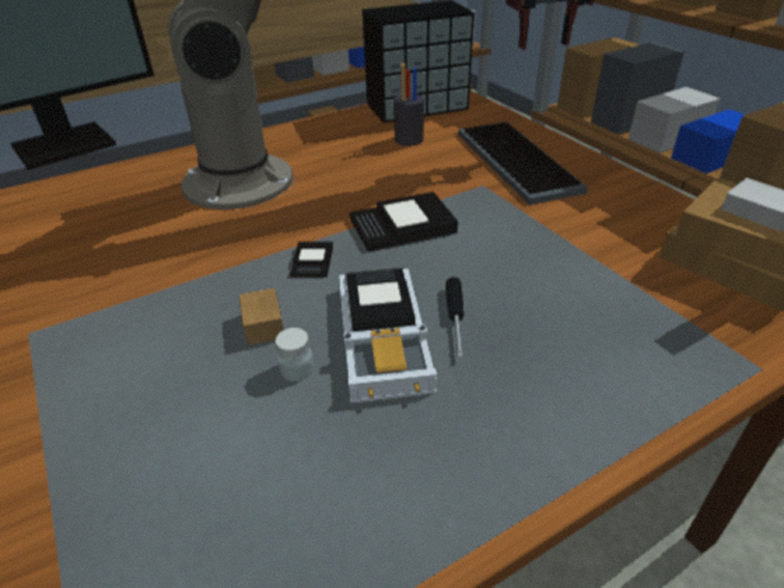

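Top view at 1.4x shows three packs: (268,442), large and loose; (410,427), small and loose; and (383,292), lying in the cradle before the bridge. The third fits the description. The ledge, with ribs, is at (372,325), and the bridge runs from (374,216) to (446,245). I'll confirm in a crop.

Run:
```python
from h import *
save('top','crop1.png',(220,105,350,265),3.7)
save('scene','crop2.png',(230,180,320,290),5)
```

```text
(no output)
```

View pics/crop1.png

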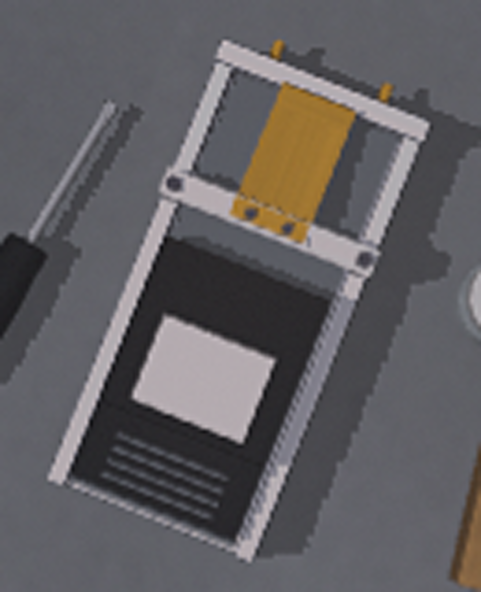

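View pics/crop2.png

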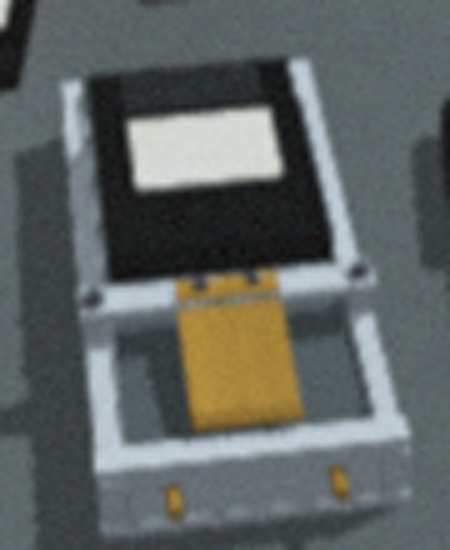

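The crops confirm it: the pack in the cradle has a step at crop1 (108,402)-(265,460), nose (170,238)-(330,298) and ledge centre around (170,475). It fills the 94 mm channel. Now I'll fit the cradle and pack poses.

```bash
cat > fit.py <<'E'
from h import *
from scipy.optimize import least_squares
from scipy.spatial.transform import Rotation as R
def px(p,s,o): return (np.array(p,float)+.5)/s-.5+np.array(o)
def proj(n,P):
    c=cam(n); A=R.from_euler('xyz',c['attitude']).as_matrix()
    q=(np.atleast_2d(P)-c['eye'])@A
    return cv2.projectPoints(q.reshape(-1,1,3),np.zeros(3),np.zeros(3),c['K'],c['distortion'])[0][:,0]
def T(p,P):
    c,s=np.cos(p[2]),np.sin(p[2]); P=np.atleast_2d(P).astype(float)
    return np.c_[p[0]+c*P[:,0]-s*P[:,1],p[1]+s*P[:,0]+c*P[:,1],P[:,2]]
def fit(obs,p0,name):
    def f(p): return np.concatenate([(proj(n,T(p,M))-px(u,s,o)).ravel() for n,M,u,s,o in obs])
    r=least_squares(f,p0); print(name,np.round(r.x,4),'rms px',np.sqrt(np.mean(r.fun**2))); return r.x
if __name__=='__main__':
    t=(3.7,(220,105)); s=(5,(230,180))
    CM=[[77,57,36],[77,-57,36],[-165,57,30],[-165,-57,30],[-3,52,48],[-3,-52,48]]
    o1=('top',CM,[(222,42),(428,128),(52,480),(248,560),(175,183),(364,260)],*t)
    o2=('scene',[[77,-57,36],[77,57,36]],[(100,475),(408,437)],*s)
    p0=[600,10,-.3]
    fit([o1],p0,'top'); fit([o2],p0,'scene'); C=fit([o1,o2],p0,'both')
    PM=np.array([[65,45,46],[65,-45,46],[-65,45,38],[-65,-45,38]])
    P=fit([('top',PM,[(170,238),(333,298),(70,485),(238,546)],*t)],p0,'pack')
    d=P-C; print('pack in cradle',np.cos(C[2])*d[0]+np.sin(C[2])*d[1],-np.sin(C[2])*d[0]+np.cos(C[2])*d[1],d[2])
    for x in (-150,-95-44.5,-44.5): print(x,T(C,[[x,0,0]]))
E
python3 fit.py
```

```text
top [ 6.279436e+02  7.011200e+00 -4.008000e-01] rms px 1.0817375899216715
scene [ 6.290478e+02  6.535300e+00 -3.855000e-01] rms px 0.5279481683311075
both [ 6.282619e+02  7.220000e+00 -3.983000e-01] rms px 1.008319007495148
pack [ 5.416275e+02  4.252950e+01 -3.842000e-01] rms px 0.8346924190347458
pack in cradle -93.54764153058258 -1.0544986255617061 0.014038204211150207
-150 [[490.00281907  65.39583865   0.        ]]
-139.5 [[499.68095543  61.3235326    0.        ]]
-44.5 [[587.24504635  24.47885887   0.        ]]
```

```bash
cat > go.py <<'E'
from fit import *
import sys
C=np.array([628.4,7.1,-.392])
def rel(cx,cy,z):
    o=monitor.observe(); Rm=R.from_euler('xyz',o['ee_rot'])
    G=R.from_euler('xyz',[np.pi,0,np.pi+C[2]])
    tgt=T(C,[[cx,cy,z]])[0]
    print('tool shift',np.round(Rm.inv().apply(tgt-o['position']),1),'rot',np.round((Rm.inv()*G).as_rotvec(),3))
    d=o['position']-[C[0],C[1],0]; c,s=np.cos(C[2]),np.sin(C[2])
    print('t',o['time_s'],'tcp in cradle',np.round([c*d[0]+s*d[1],-s*d[0]+c*d[1],d[2]],1),'F cradle',np.round([c*o['force'][0]+s*o['force'][1],-s*o['force'][0]+c*o['force'][1],o['force'][2]],1),'w',o['gripper_width'])
if __name__=='__main__': rel(*map(float,sys.argv[1:4]))
E
python3 go.py -132 0 120
```

```text
tool shift [-466.7 -470.   102.6] rot [ 0.    -0.     0.091]
t 1.1 tcp in cradle [-639.5  425.6  222.7] F cradle [0.5 0.3 0.1] w 0.9985662680029551
```

Request:
apply_moves(rows=[[-1, -25, -25, 0, 0, 0, 0.01], [-1, -53, -53, 0, 0, 0, 0.02], [-1, -80, -80, 0, 0, 0, 0.03], [-1, -107, -107, 0, 0, 0, 0.04], [-1, -133, -133, 0, 0, 0, 0.05], [-1, -160, -160, 0, 0, 0, 0.06], [-1, -187, -187, 0, 0, 0, 0.08], [-1, -213, -213, 0, 0, 0, 0.09]], squeeze=20)

```text
time_s: 1.77
position: [341.1, 376.3, 222.9]
ee_rot: [3.141, 0.0, 2.75]
force: [0.9, -0.3, 1.1]
gripper_width: 0.434
```

```bash
python3 go.py -132 0 120
```

```text
tool shift [-274.6 -231.5  102.8] rot [ 0.001  0.    -0.   ]
t 1.7667 tcp in cradle [-406.6  231.4  222.9] F cradle [1.  0.1 1.1] w 0.43355572137766546
```

Request:
apply_moves(rows=[[-1, -30, -25, 5, 0, 0, 0], [-1, -64, -54, 15, 0, 0, 0], [-1, -96, -81, 25, 0, 0, 0], [-1, -128, -108, 35, 0, 0, 0], [-1, -160, -135, 45, 0, 0, 0], [-1, -190, -160, 55, 0, 0, 0], [-1, -220, -185, 60, 0, 0, 0], [-1, -250, -210, 65, 0, 0, 0]])

```text
time_s: 2.43
position: [491.3, 87.0, 157.9]
ee_rot: [3.141, 0.0, 2.75]
force: [1.8, 0.5, 0.0]
gripper_width: 0.005
```

```bash
python3 go.py -132 0 90
```

```text
tool shift [-25.2 -21.5  67.9] rot [0.001 0.    0.   ]
t 2.4333 tcp in cradle [-157.2   21.4  157.9] F cradle [1.5 1.2 0. ] w 0.004866075119821657
```

Request:
apply_moves(rows=[[-1, -8, -7, 15, 0, 0, 0], [-1, -16, -14, 30, 0, 0, 0], [-1, -25, -21, 45, 0, 0, 0], [-1, -25, -21, 60, 0, 0, 0], [-1, -25, -21, 75, 0, 0, 0], [-1, -25, -21, 85, 0, 0, 0], [-1, -25, -21, 85, 0, 0, 0], [-1, -25, -21, 85, 0, 0, 0]])

```text
time_s: 3.1
position: [506.3, 58.1, 72.8]
ee_rot: [3.141, -0.0, 2.75]
force: [-0.3, 0.3, 0.2]
gripper_width: 0.003
```

```bash
python3 go.py -132 0 50
python3 - <<'E'
from h import *
save('top','t2.png',(210,95,370,275),3.3)
save('scene','s2.png',(210,110,350,290),3.3)
E
```

```text
tool shift [-0.4 -0.5 22.8] rot [ 0.    -0.     0.001]
t 3.1 tcp in cradle [-132.4    0.5   72.8] F cradle [-0.4  0.1  0.2] w 0.003258691198470378
```

View pics/t2.png

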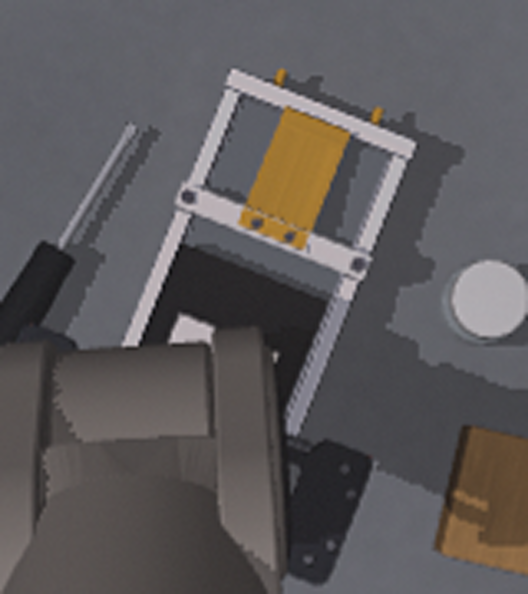

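View pics/s2.png

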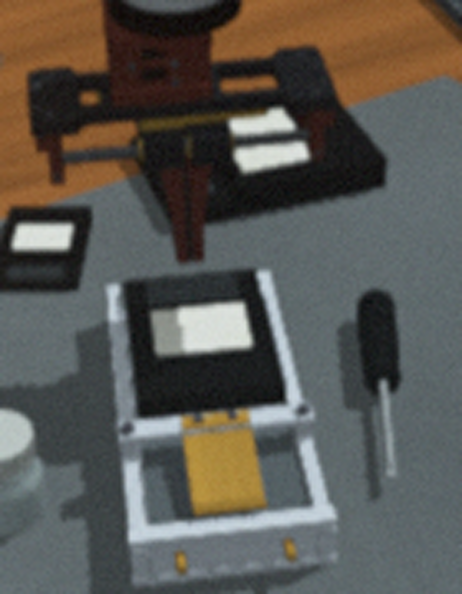

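Fingers are closed and central over the rear ledge: tips at s2 (190,258), pack channel (125..275). I'll lower to just above the ledge, then press.

Request:
apply_moves(rows=[[-1, 0, 0, 12, 0, 0, 0], [-1, 0, 0, 24, 0, 0, 0], [-1, 0, 0, 30, 0, 0, 0], [-1, 0, 0, 34, 0, 0, 0], [-1, 0, 0, 37, 0, 0, 0], [-1, 0, 0, 40, 0, 0, 0], [-1, 0, 0, 41, 0, 0, 0], [-1, 0, 0, 41, 0, 0, 0]])

```text
time_s: 3.87
position: [507.3, 58.5, 33.2]
ee_rot: [3.139, 0.001, 2.75]
force: [-2.7, -0.0, 6.4]
gripper_width: 0.008
```

```bash
python3 go.py -132 0 28
```

```text
tool shift [ 0.4 -1.2  5.2] rot [0.002 0.001 0.001]
t 3.8667 tcp in cradle [-131.6    1.2   33.2] F cradle [-2.5 -1.1  6.4] w 0.008085805224697316
```

Request:
apply_moves(rows=[[-1, 0, -1, 2, 0, 0, 0], [-1, 0, -1, 3, 0, 0, 0], [-1, 0, -1, 4, 0, 0, 0], [-1, 0, -1, 5, 0, 0, 0], [-1, 0, -1, 6, 0, 0, 0], [-1, 0, -1, 7, 0, 0, 0], [-1, 0, -1, 7, 0, 0, 0], [-1, 0, -1, 7, 0, 0, 0]])

```text
time_s: 4.53
position: [507.3, 58.5, 27.8]
ee_rot: [3.138, 0.001, 2.751]
force: [-4.7, 1.3, 15.1]
gripper_width: 0.008
```

```bash
python3 go.py -122 0 28
```

```text
tool shift [-9.6 -1.2 -0.2] rot [0.004 0.001 0.001]
t 4.5333 tcp in cradle [-131.6    1.2   27.8] F cradle [-4.8 -0.6 15.1] w 0.007977104750661726
```

Request:
apply_moves(rows=[[-1, -2, -1, 2, 0, 0, 0], [-1, -4, -1, 2, 0, 0, 0], [-1, -7, -1, 2, 0, 0, 0], [-1, -10, -1, 2, 0, 0, 0], [-1, -13, -1, 2, 0, 0, 0], [-1, -16, -1, 2, 0, 0, 0], [-1, -19, -1, 2, 0, 0, 0], [-1, -22, -1, 2, 0, 0, 0]])

```text
time_s: 5.2
position: [516.4, 54.8, 26.8]
ee_rot: [3.14, -0.021, 2.755]
force: [-33.4, 12.7, 48.8]
gripper_width: 0.006
```

```bash
python3 go.py -42 0 28
```

```text
tool shift [-79.7  -1.7  -2.9] rot [ 0.002 -0.021  0.006]
t 5.2 tcp in cradle [-121.7    1.3   26.8] F cradle [-35.7  -1.   48.8] w 0.005888212015494337
```

Run:
```python
from h import *
save('top','t3.png',(210,95,370,275),3.3)
save('scene','s3.png',(225,160,325,285),4.7)
```

```text
(no output)
```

View pics/t3.png

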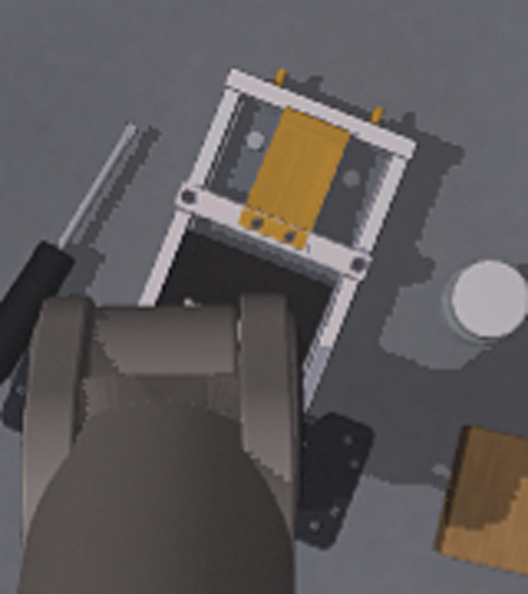

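View pics/s3.png

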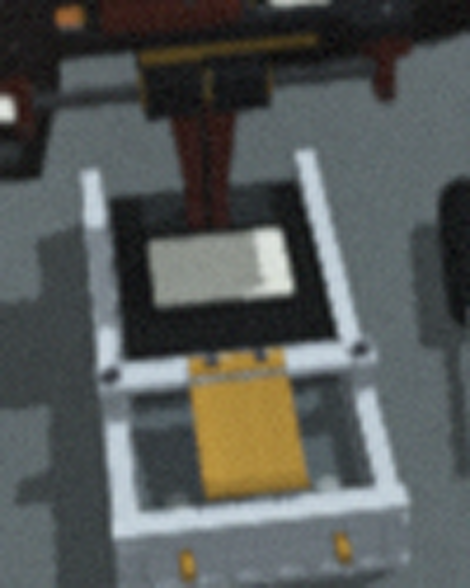

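The pack is sliding: its nose edge is about 20 mm before the bridge (t3 (187,228)). But the down force of 49 N is causing a lot of friction. I'll ease the press and continue.

Request:
apply_moves(rows=[[-1, -2, -1, 0, 0, -0.01, 0], [-1, -4, -1, 0, 0, -0.02, 0], [-1, -6, -1, -0.5, 0, -0.02, 0], [-1, -8, -1, -0.5, 0, -0.02, 0], [-1, -10, -1, -0.5, 0, -0.02, 0], [-1, -12, -1, -0.5, 0, -0.02, 0], [-1, -14, -1, -0.5, 0, -0.02, 0], [-1, -16, -1, -0.5, 0, -0.02, 0]])

```text
time_s: 5.97
position: [526.7, 50.0, 27.8]
ee_rot: [3.14, -0.01, 2.757]
force: [-17.5, 7.1, 25.0]
gripper_width: 0.005
```

```bash
python3 go.py -42 0 28
```

```text
tool shift [-68.4  -1.3  -0.9] rot [ 0.001 -0.01   0.007]
t 5.9667 tcp in cradle [-110.4    0.8   27.8] F cradle [-18.9  -0.1  25. ] w 0.0052382735950669305
```

Request:
apply_moves(rows=[[-1, -3, -1, 0, 0, -0.01, 0], [-1, -6, -1, 0, 0, -0.01, 0], [-1, -8, -1, 0, 0, -0.01, 0], [-1, -10, -1, 0, 0, -0.01, 0], [-1, -12, -1, 0, 0, -0.01, 0], [-1, -14, -1, 0, 0, -0.01, 0], [-1, -16, -1, 0, 0, -0.01, 0], [-1, -18, -1, 0, 0, -0.01, 0]])

```text
time_s: 6.63
position: [539.7, 44.2, 28.1]
ee_rot: [3.14, -0.007, 2.758]
force: [-11.1, 5.2, 15.7]
gripper_width: 0.002
```

```bash
python3 go.py -42 0 28
```

```text
tool shift [-54.2  -0.9  -0.3] rot [ 0.001 -0.007  0.008]
t 6.6333 tcp in cradle [-96.2   0.4  28.1] F cradle [-12.2   0.5  15.7] w 0.0018589999328158188
```

Request:
apply_moves(rows=[[-1, -3, -1, 0.5, 0, -0.01, 0], [-1, -6, -1, 0.5, 0, -0.01, 0], [-1, -9, -1, 0.5, 0, -0.01, 0], [-1, -11, -1, 0.5, 0, -0.01, 0], [-1, -13, -1, 0.5, 0, -0.01, 0], [-1, -15, -1, 0.5, 0, -0.01, 0], [-1, -17, -1, 0.5, 0, -0.01, 0], [-1, -19, -1, 0.5, 0, -0.01, 0]])

```text
time_s: 7.3
position: [553.0, 38.5, 28.1]
ee_rot: [3.141, -0.006, 2.76]
force: [-12.8, 6.0, 19.2]
gripper_width: 0.005
```

```bash
python3 go.py -42 0 28
python3 - <<'E'
from h import *
save('scene','s4.png',(225,160,325,285),4.7)
E
```

```text
tool shift [-39.7  -0.6  -0.1] rot [ 0.001 -0.006  0.01 ]
t 7.3 tcp in cradle [-81.7   0.2  28.1] F cradle [-14.1   0.6  19.2] w 0.004798691954880437
```

View pics/s4.png

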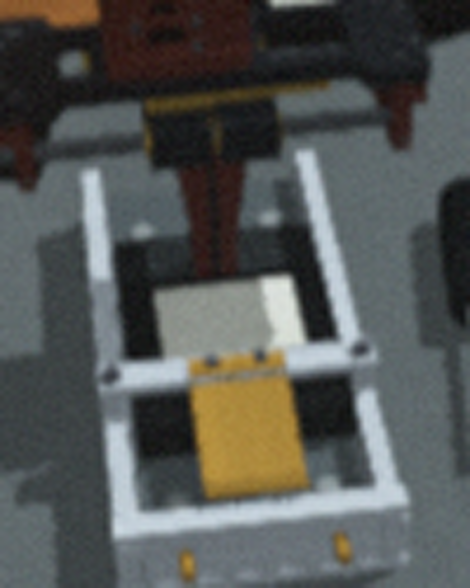

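The pack's nose now shows beyond the bridge, at s4 y≈455 on both sides of the leaf, and it's sliding square. Continuing.

Request:
apply_moves(rows=[[-1, -3, -1, 0.5, 0, -0.01, 0], [-1, -6, -1, 0.5, 0, -0.01, 0], [-1, -9, -1, 0.5, 0, -0.01, 0], [-1, -12, -1, 0.5, 0, -0.01, 0], [-1, -14, -1, 0.5, 0, -0.01, 0], [-1, -16, -1, 0.5, 0, -0.01, 0], [-1, -18, -1, 0.5, 0, -0.01, 0], [-1, -20, -1, 0.5, 0, -0.01, 0]])

```text
time_s: 8.02
position: [568.2, 32.1, 28.2]
ee_rot: [3.141, -0.003, 2.761]
force: [-12.8, 4.4, 16.9]
gripper_width: 0.009
```

```bash
python3 go.py -42 0 28
```

```text
tool shift [-23.2  -0.4   0.2] rot [ 0.001 -0.003  0.012]
t 8.0167 tcp in cradle [-65.2   0.1  28.2] F cradle [-13.5  -0.9  16.9] w 0.009028307225181652
```

Request:
apply_moves(rows=[[-1, -3, 0, 0.5, 0, -0.01, 0], [-1, -6, 0, 0.5, 0, -0.01, 0], [-1, -9, 0, 0.5, 0, -0.01, 0], [-1, -12, 0, 0.5, 0, -0.01, 0], [-1, -14, 0, 0.5, 0, -0.01, 0], [-1, -16, 0, 0.5, 0, -0.01, 0], [-1, -18, 0, 0.5, 0, -0.01, 0], [-1, -20, 0, 0.5, 0, -0.01, 0]])

```text
time_s: 8.68
position: [580.1, 27.7, 28.1]
ee_rot: [-3.141, -0.007, 2.763]
force: [-24.5, 7.8, 29.9]
gripper_width: 0.007
```

```bash
python3 go.py -42 0 28
```

```text
tool shift [-10.5  -0.7   0.1] rot [-0.    -0.007  0.013]
t 8.6833 tcp in cradle [-52.5   0.6  28.1] F cradle [-25.6  -2.2  29.9] w 0.007042569326654373
```

Request:
apply_moves(rows=[[-1, -3, -1, 0, 0, -0.01, 0], [-1, -6, -1, 0, 0, -0.01, 0], [-1, -8, -1, 0, 0, -0.01, 0], [-1, -10, -1, 0, 0, -0.01, 0], [-1, -12, -1, 0, 0, -0.01, 0], [-1, -14, -1, 0, 0, -0.01, 0], [-1, -15, -1, 0, 0, -0.01, 0], [-1, -16, -1, 0, 0, -0.01, 0]])

```text
time_s: 9.35
position: [587.7, 24.2, 28.3]
ee_rot: [-3.14, -0.012, 2.765]
force: [-21.5, 6.8, 24.3]
gripper_width: 0.003
```

```bash
python3 go.py -34 0 28;python3 - <<'E'
from h import *
save('scene','s5.png',(225,160,325,285),4.7)
save('top','t5.png',(210,95,370,275),3.3)
E
```

```text
tool shift [-10.2  -0.4   0.2] rot [-0.002 -0.011  0.015]
t 9.35 tcp in cradle [-44.2   0.3  28.3] F cradle [-22.5  -1.9  24.3] w 0.0025093202046428164
```

View pics/s5.png

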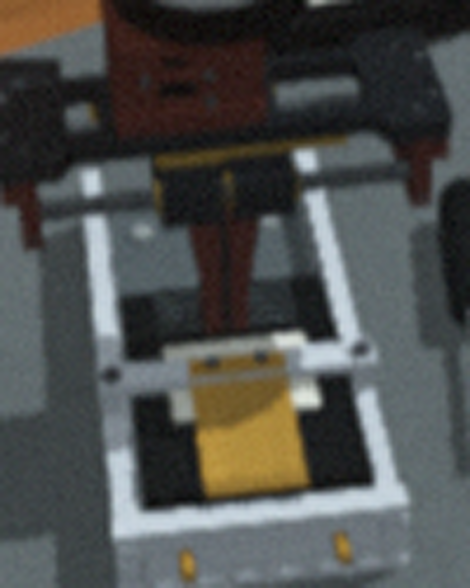

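View pics/t5.png

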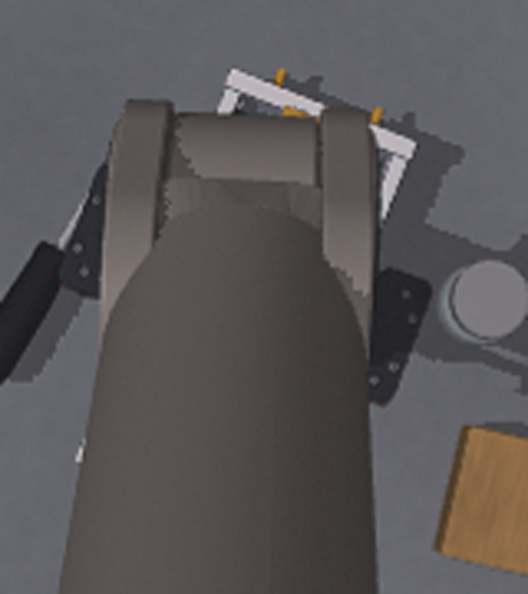

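The nose is just short of the stop (s5 y≈505). Keep pushing until the force rises.

Request:
apply_moves(rows=[[-1, -3, 0, 0, 0, -0.01, 0], [-1, -6, 0, 0, 0, -0.01, 0], [-1, -8, 0, 0, 0, -0.01, 0], [-1, -10, 0, 0, 0, -0.01, 0], [-1, -12, 0, 0, 0, -0.01, 0], [-1, -13, 0, 0, 0, -0.01, 0], [-1, -14, 0, 0, 0, -0.01, 0], [-1, -14, 0, 0, 0, -0.01, 0]])

```text
time_s: 10.12
position: [594.1, 21.7, 28.3]
ee_rot: [-3.138, -0.015, 2.766]
force: [-20.8, 6.3, 23.1]
gripper_width: 0.001
```

```bash
python3 go.py -34 0 28
```

```text
tool shift [-3.3 -0.4  0.3] rot [-0.003 -0.015  0.017]
t 10.1167 tcp in cradle [-37.3   0.4  28.3] F cradle [-21.6  -2.1  23.1] w 0.0007932656532582521
```

Request:
apply_moves(rows=[[-1, -3, 0, 0, 0, -0.01, 0], [-1, -6, 0, 0, 0, -0.01, 0], [-1, -8, 0, 0, 0, -0.01, 0], [-1, -10, 0, 0, 0, -0.01, 0], [-1, -11, 0, 0, 0, -0.01, 0], [-1, -12, 0, 0, 0, -0.01, 0], [-1, -13, 0, 0, 0, -0.01, 0], [-1, -13, 0, 0, 0, -0.01, 0]])

```text
time_s: 10.78
position: [596.8, 20.7, 28.3]
ee_rot: [-3.136, -0.025, 2.768]
force: [-27.4, 8.1, 30.7]
gripper_width: 0.003
```

```bash
python3 go.py -34 0 28;python3 - <<'E'
from h import *
save('scene','s6.png',(225,160,325,285),4.7)
E
```

```text
tool shift [-0.4 -0.5  0.3] rot [-0.006 -0.025  0.018]
t 10.7833 tcp in cradle [-34.4   0.5  28.3] F cradle [-28.4  -3.   30.7] w 0.0029324310060325847
```

View pics/s6.png

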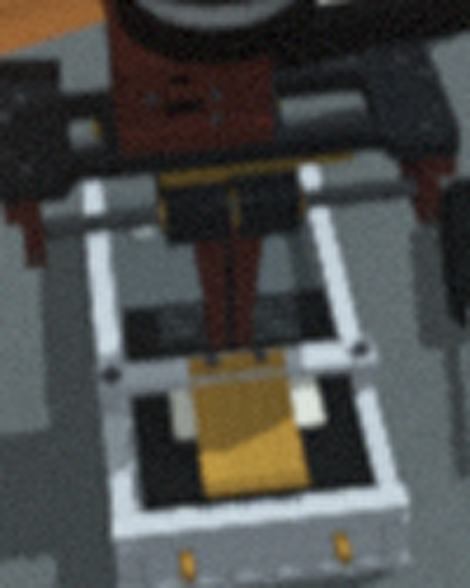

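Request:
apply_moves(rows=[[-1, -4, 0, 0, 0, -0.02, 0], [-1, -8, 0, 0, 0, -0.02, 0], [-1, -11, 0, 0, 0, -0.02, 0], [-1, -14, 0, 0, 0, -0.02, 0], [-1, -16, 0, 0, 0, -0.02, 0], [-1, -18, 0, 0, 0, -0.02, 0], [-1, -18, 0, 0, 0, -0.02, 0], [-1, -18, 0, 0, 0, -0.02, 0]])

```text
time_s: 11.5
position: [597.1, 20.7, 28.2]
ee_rot: [-3.132, -0.039, 2.771]
force: [-47.1, 15.6, 54.2]
gripper_width: 0.01
```

```bash
python3 go.py -34 0 28;python3 - <<'E'
from h import *
save('scene','s7.png',(225,160,325,285),4.7)
E
```

```text
tool shift [-0.1 -0.6  0.2] rot [-0.01  -0.039  0.022]
t 11.5 tcp in cradle [-34.1   0.6  28.2] F cradle [-49.5  -3.6  54.2] w 0.009557742476664272
```

View pics/s7.png

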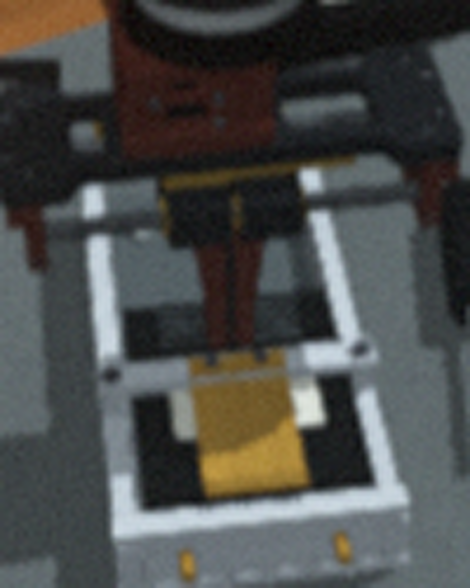

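Home: the force rose to 50 N without further motion, and TCP at cradle x=-34.1 matches the expected -34. I'll relax, lift straight up, then back off.

Request:
apply_moves(rows=[[-1, -3, 0, 0, 0, 0, 0], [-1, -1, 0, -0.5, 0, 0, 0], [-1, -0.5, 0, -1.5, 0, 0, 0], [-1, 0, 0, -3, 0, 0, 0], [-1, 0.5, 0, -5, 0, 0, 0], [-1, 1, 0, -8, 0, 0, 0], [-1, 2, 0, -14, 0, 0, 0], [-1, 4, 0, -22, 0, 0, 0]])

```text
time_s: 12.22
position: [595.0, 21.2, 50.7]
ee_rot: [-3.132, -0.038, 2.771]
force: [0.4, -0.6, 0.3]
gripper_width: 0.004
```

```bash
python3 go.py -60 0 90
```

```text
tool shift [ 25.2  -0.1 -38.3] rot [-0.01  -0.038  0.021]
t 12.2167 tcp in cradle [-36.3   0.2  50.7] F cradle [ 0.6 -0.4  0.3] w 0.004382880864919774
```

Free of contact. I'll raise and retreat along the channel so the top camera can see.

Request:
apply_moves(rows=[[-1, 2, 0, -20, 0, 0, 0], [-1, 5, 0, -40, 0, 0, 0], [-1, 20, 0, -70, 0, 0, 0], [-1, 45, 10, -95, 0, 0, 0], [-1, 70, 30, -110, 0, 0, 0], [-1, 90, 60, -120, 0, 0, 0], [-1, 110, 90, -120, 0, 0, 0], [-1, 130, 120, -120, 0, 0, 0]])

```text
time_s: 12.88
position: [522.8, 180.8, 176.7]
ee_rot: [-3.135, -0.034, 2.769]
force: [0.2, 0.1, 0.0]
gripper_width: 0.005
```

Request:
apply_moves(rows=[[-1, 20, 25, 0, 0, 0, 0], [-1, 40, 50, 0, 0, 0, 0], [-1, 60, 75, 0, 0, 0, 0], [-1, 80, 100, 0, 0, 0, 0], [-1, 90, 125, 0, 0, 0, 0], [-1, 100, 150, 0, 0, 0, 0], [-1, 100, 160, 0, 0, 0, 0], [-1, 100, 160, 0, 0, 0, 0]])

```text
time_s: 13.55
position: [488.3, 368.8, 179.7]
ee_rot: [-3.137, -0.033, 2.772]
force: [0.9, -0.5, -0.4]
gripper_width: 0.005
```

Run:
```python
from h import *
save('scene','s8.png',(225,160,325,285),4.7)
save('top','t8.png',(210,95,370,275),3.3)
```

```text
(no output)
```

View pics/s8.png

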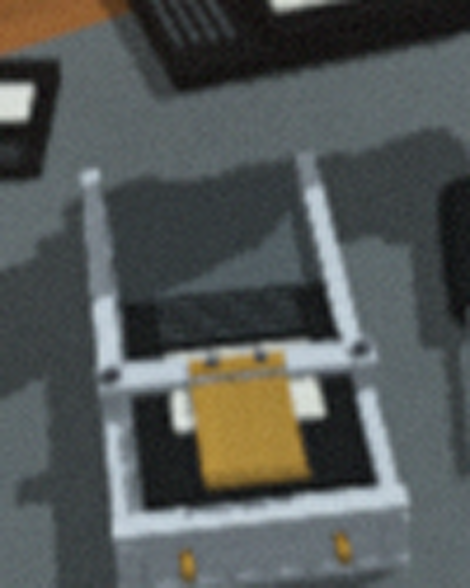

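View pics/t8.png

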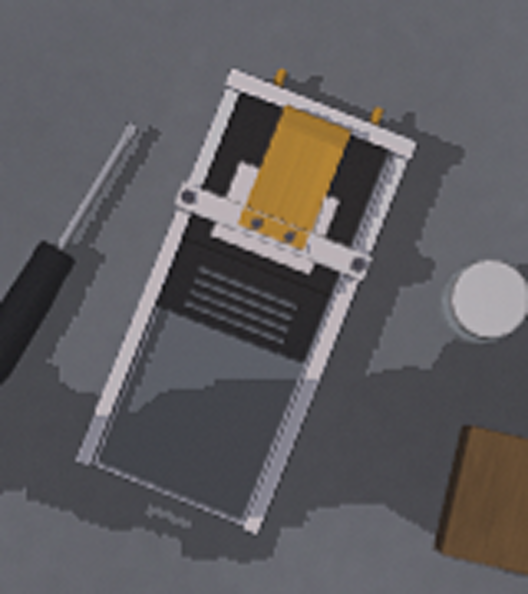

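```bash
python3 - <<'E'
from fit import *
t=(3.3,(210,95)); 
CM=[[77,57,36],[77,-57,36],[-165,57,30],[-165,-57,30],[-3,52,48],[-3,-52,48]]
C=fit([('top',CM,[(230,70),(414,150),(78,460),(253,532),(189,197),(358,264)],*t)],[600,10,-.4],'cradle')
P=fit([('top',[[-65,45,32],[-65,-45,32]],[(162,307),(307,361)],*t)],C,'pack')
d=P-C; print('pack x',np.cos(C[2])*d[0]+np.sin(C[2])*d[1])
for x in(-8,-4,0,4): print(x,(proj('top',T(C,[[65+x,40,40]]))[0]-t[1])*3.3,(proj('top',T(C,[[65,40,36]]))[0]-t[1])*3.3)
E
python3 - <<'E'
from h import *
save('top','t9.png',(265,105,345,165),9)
E
```

```text
cradle [ 6.278156e+02  7.271100e+00 -4.040000e-01] rms px 1.2195859804478952
pack [ 6.297806e+02  6.826200e+00 -3.730000e-01] rms px 0.3975922959433666
pack x 1.9817163179895971
-8 [245.25236478 108.31396452] [250.61005391  96.68449571]
-4 [247.92558083 101.82289414] [250.61005391  96.68449571]
0 [250.59775688  95.33495493] [250.61005391  96.68449571]
4 [253.26887184  88.85019795] [250.61005391  96.68449571]
```

View pics/t9.png

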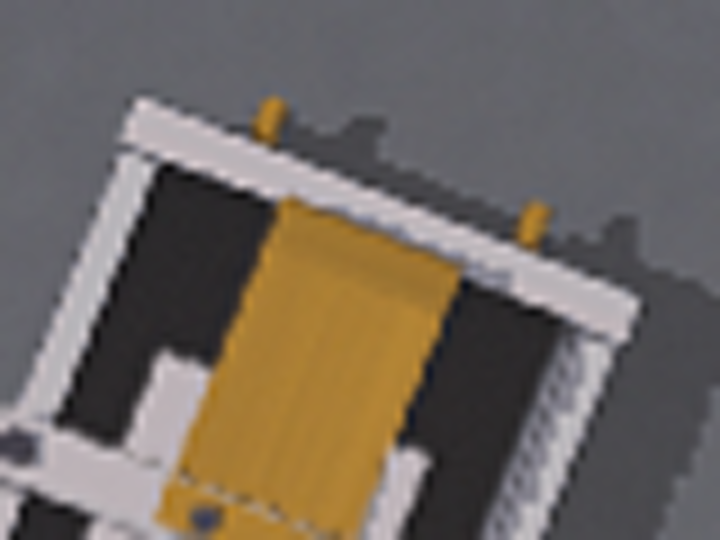

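The nose lies flush on the stop with no visible gap, and the leaf rides on the pack. Robot is clear; bystanders are where they were. Handing in.

```bash
python3 -c "
from rig import order
print(order.finish_job())"
```

```text
the job is handed in; nothing more can be done
None
```

I loaded the pack into the cradle and handed the job in at about 13.8 s of the 38 s allowed; the system gives no verdict.

**What I did:** With closed fingertips on the rear ledge, I pressed the bed down to its hard stop (TCP at 28 mm). I then slid the pack under the bridge and leaf to the end stop, lifted straight off and moved clear.

**Last checks:**
- **Home against the stop:** The final push rose to about 50 N with no further motion. The TCP was then at cradle x = -34.1 mm, where home is expected at -34. The last top picture shows no gap between nose and stop.
- **Pack position:** A picture fit of the pack's rear edge gave x of about +2 mm. That is past the stop, so the real value is probably about 0. The fit's error is about 2 mm.
- **Bed and leaf:** I judged these only by eye. The pack sits under the bridge with the leaf on it; I had no direct reading of bed depth or leaf angle.
- **Surroundings:** The screwdriver, jar and carton look unmoved in the last top picture. The tool force read about zero after release.

**Off plan:** The press force reached 49 N early in the slide, causing extra friction, so I eased it. It rose again to 54 N in the last push against the stop. The wrist force stayed below about 75 N in the readings I took after each move, against the 120 N limit.

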